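# Test a flask-clamp spring against a master spring

## Task

Check the flask-clamp spring on the spring tester: press the cap straight down until its pointer is level with the load mark, not past it, and hold it there for about two seconds while you see whether the middle plate's pointer stays above the reference mark or sinks below it. Then let the cap come all the way up and record the verdict by pushing the tab fully to one end of its track: to the ring badge if the pointer stayed above the reference mark (good spring), to the bar badge if it sank below (weak spring). Do not move the tab before the test, and leave the other things on the bench where they are.

Things in the scene. Friction and masses are not known exactly. Their poses are not given: they have to be found in the camera images.
- tester: Spring tester, fixed; grey base 18 mm high. Origin: underside, below the spring axis; x to its back, y to its left, z up. Stacked on the axis: tested spring, round middle plate, slimmer master spring, cap. Guide column behind left (12 mm thick, 166 mm high, at x = y = +30 mm); scale upright behind right (164 mm high, at x = +45, y = -45 mm). Base: x -116 to +58 mm, y +-75 mm (+-95 mm at the front).
- cap_top (a point): Centre of the flat top of the cap: a round boss of 32 mm diameter, 12 mm high, on a disc of 56 mm; 172 mm above the bench when up. Press here. The cap slides only vertically; to reach the load mark it goes down 39 mm, at about 14 N (rising nearly linearly from about 2 N); it springs back up when released.
- cap_pointer (a point): Point of the pointer that sticks out from the cap to behind right, toward the scale; 17 mm below cap_top, and it moves with the cap.
- load_mark (a point): Point of the upper, fixed mark on the scale upright, 116 mm above the bench; it faces the pointers from the other side, 4 mm from their points. The cap must be pressed until cap_pointer is level with this.
- middle_pointer (a point): Point of the middle plate's pointer (the lower of the two moving pointers); 84 mm above the bench when unloaded. It sinks by itself while the cap is pressed, by roughly half as much, and settles in about 0.3 s. Do not touch the middle plate.
- ref_point (a point): Point of the lower mark on the scale upright, the reference mark; its clamp is set at another height for each test (fixed while you work). Compare the height of middle_pointer with it while cap_pointer is level with load_mark.
- tab_top (a point): Top centre of the verdict tab's upright grip, on a track along the tester's y at x = -88 mm (in front). Grip 14 mm wide (along the track), 18 mm deep and 40 mm high; top 70 mm above the bench; push its side 35 to 70 mm above the bench. It slides with about 1.5 N of friction and stays where it is left.
- tab (a joint): Position of the verdict tab along the track, m: 0 in the middle, +0.040 at the end stop on the tester's +y side, -0.040 at the other end stop.
- ring_badge: Flat badge 36 x 32 x 4 mm with a raised ring, at one end of the track (which end varies), centred 75 mm from the track's middle, on the base. Means good spring. Origin: centre of its underside.
- bar_badge: Flat badge 36 x 32 x 4 mm with a raised straight bar, at the other end of the track. Means weak spring. Origin: centre of its underside.
- jaw_model: Bystander: yellow plaster jaw model, 59 x 68 x 40 mm, origin under its centre.
- wax: Bystander: two slabs of pink wax, 36 x 70 x 17 mm, origin under its centre.
- steel_rest: Bystander: grey steel rest block, 49 x 125 x 27 mm, origin under its centre.

How it is judged:
By the outcome, as a careful person would: the job done as asked, in the order asked, and still so for the second after the job is handed in, with the robot touching nothing.
It also fails if it takes over 54 s, if anything falls off the work surface, if the arm or the gripper's body presses on something with over 40 N, if the wrist force passes 120 N, or if a joint passes its speed limit or range.

## Robot

A 6-joint arm with a two-finger parallel gripper is mounted at the origin on a cart in front of the work surface, level with it; the furniture and walls round the work are solid. World frame = base frame: x ahead of the robot, y to its left, z up, the work surface at z = 0. Lengths are in m, angles in rad, forces in N, time in s.
With the tool pointing down it reaches from about 0.325 to 0.775 m from the base axis. Payload 5.5 kg.
Tool frame: the origin (TCP) lies between the finger pads; the fingertips stand 25 mm ahead of it and the grasp point (between the pads) lies 6 mm ahead of it; x points along the fingers, y is the direction in which the jaws open and shut, and the axes are right-handed (so a half turn about x gives the same grasp; the last joint's range is limited). The gripper opens to 88 mm and grips with 3 to 60 N. Pads are 20 mm wide; open, the fingers measure 115 mm over their backs; the gripper's body (75 mm by 178 mm) begins 61 mm behind the grasp point.
Start: joints at [-1.306, 0.091, 1.231, -0, 1.82, -0.057], TCP at [0.19, -0.569, 0.222] pointing down, gripper open.
Joint ranges: [-2.87, 2.87], [-0.86, 2.18], [0.17, 2.46], [-1.51, 4.65], [0.06, 2.69], [-2.65, 2.65]. Speed limits (rad/s): [2.57, 2.57, 3.01, 3.14, 3.14, 3.14].

## Interface

Orientations are given as a 3x3 rotation matrix whose columns are the frame's x, y, z axes.
In Python, from station import sense, capture, sign_off gives the robot as it stands.
- The arm moves only by the tool drive_tool, never from a script. Its argument "commands" is text: rows parted by semicolons, each of 5 numbers parted by spaces: the shift along the tool's x, y, z in mm, then the turn about the tool's x in rad, then the finger opening in mm, from 0 to 87.8. A call has 1 to 20 rows; each row is the pose to reach, as a shift and turn from the pose measured when the call began, along the tool's axes at that moment; what a row does not reach only later rows make up. A row lasts 1/8 s, in which the tool goes at most 62.5 mm and 10.7 degrees, less where a joint would pass 70% of its speed; a pose out of reach is approached as far as the arm can. A call with a gripper value outside its range is refused whole. The fingers move at their own pace and stop on an object; the grip force is fixed at half the most. Time passes only in rows, so rows that repeat a pose let the fingers close. It gives the time, the measured TCP pose, the force and the opening at its end, in the units of the state.
- sense(): the state, without advancing time (a new reading comes with each control period).
- capture(name): name is "side" or "top" or "wrist"; returns a dict with "color" (384x512x3 uint8, red, green, blue), "K" (3x3 intrinsics, pixels), "R" (3x3) and "t" (3): a world point X has camera coordinates R X + t; the wrist camera has in their place "tool_from_camera" (4x4, takes a point from camera to tool coordinates, whose origin is the TCP and whose axes are the tool frame's). Camera axes: x right, y down, z forward; pixel columns grow to the right and rows downward; lengths in m; the calibration is good to about 2 mm. A picture is of the moment at which its call begins: read the wrist's pose just before it. There is no depth.
- sign_off(): hands the job in, once; it reports no verdict.
The state is a dict: "clock": time; "joints": joint angles; "qd": joint speeds; "joint_torque": joint torques, N m; "tcp_pos": TCP position; "eef_rot": TCP orientation; "wrist_force": force on the tool from outside, world axes, zero at the start; "torque": the same for the moment, N m; "gripper_width": finger opening in m.
Only numpy, scipy, OpenCV 4.12 (cv2) and the standard library are available. Lean on these libraries where they do the work, as an engineer would, in place of code of your own. Each camera call takes 0.05 s, during which the arm holds its last target.

## Working session

There is one attempt and no reset: what is moved stays moved. The work goes in short steps, Python scripts to look and compute and a tool call to move; the robot and the scene stay as the last step left them, time stands still between calls to the robot, and variables do not carry over. Pictures are saved under pics/ and viewed, and the job is handed in when it is done.

Besides the shell and the picture viewer there is one more tool, called as a command line: name --argument value ..., lists and objects as JSON in quotes. drive_tool: Moves the arm, as the interface text tells. Its arguments: {"type":"object","properties":{"commands":{"type":"string"}},"required":["commands"]}

```bash
mkdir -p pics; ls; python3 - <<'E'
from station import sense,capture
import cv2,numpy as np,json
s=sense(); print(s)
for n in("side","top","wrist"):
    c=capture(n); cv2.imwrite(f"pics/{n}0.png",c["color"][:,:,::-1])
    print(n,{k:np.round(v,4).tolist() for k,v in c.items() if k!="color"})
E
```

```text
pics
{'clock': 0.0, 'joints': array([-1.30573064e+00,  9.18436630e-02,  1.23187253e+00,  1.85148776e-05,
        1.81977324e+00, -5.66950302e-02]), 'qd': array([-0.00045809, -0.00085321,  0.00100028, -0.00134401,  0.00032548,
        0.0007543 ]), 'joint_torque': array([-1.45655060e-03, -4.46453691e+01, -4.06444716e+01,  6.96288818e-02,
        2.93706462e-02, -1.48315594e-04]), 'tcp_pos': array([ 0.18967407, -0.56892762,  0.22112351]), 'eef_rot': array([[-4.79585834e-04,  3.16241266e-01, -9.48678677e-01],
       [ 1.83523123e-03, -9.48676910e-01, -3.16241605e-01],
       [-9.99998201e-01, -1.89270973e-03, -1.25403842e-04]]), 'wrist_force': array([-0.26325611,  0.0439515 ,  0.49865916]), 'torque': array([ 0.02700825, -0.01228229, -0.02148973]), 'gripper_width': 0.08795289240482626}
side {'K': [[499.6851, 0.0, 250.1276], [0.0, 499.6851, 194.062], [0.0, 0.0, 1.0]], 'R': [[0.7256, -0.688, 0.0094], [-0.5624, -0.6009, -0.5679], [0.3964, 0.4068, -0.823]], 't': [-0.3341, 0.4469, 1.2795]}
top {'K': [[461.0767, 0.0, 255.4037], [0.0, 461.0767, 188.5469], [0.0, 0.0, 1.0]], 'R': [[0.0036, -1.0, 0.0033], [-0.9917, -0.004, -0.1285], [0.1285, -0.0028, -0.9917]], 't': [0.131, 0.5888, 1.2646]}
wrist {'K': [[278.1158, 0.0, 254.8769], [0.0, 278.1158, 191.1988], [0.0, 0.0, 1.0]], 'tool_from_camera': [[0.0004, -0.2799, 0.96, -0.1634], [1.0, -0.0004, -0.0005, 0.0012], [0.0005, 0.96, 0.2799, -0.0773], [0.0, 0.0, 0.0, 1.0]]}
```

View pics/side0.png

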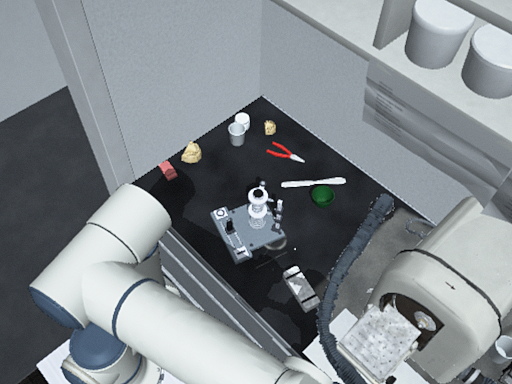

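View pics/top0.png

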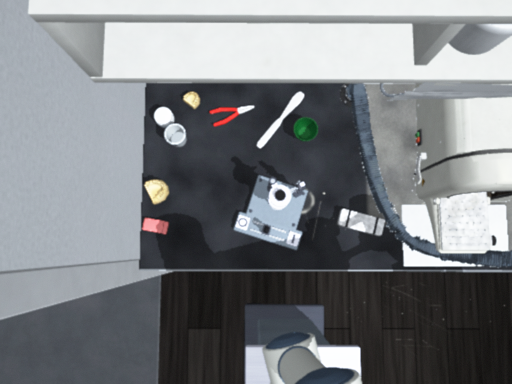

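View pics/wrist0.png

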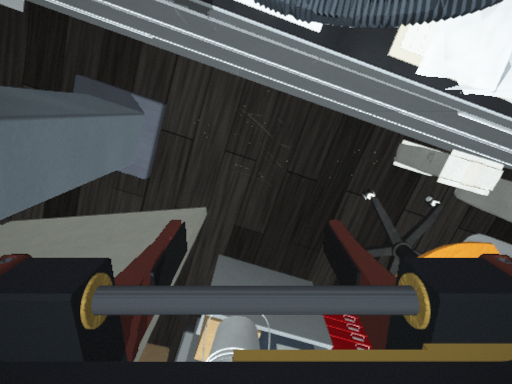

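```bash
python3 - <<'E'
import cv2
a=cv2.imread("pics/side0.png")[165:275,195:325]; b=cv2.imread("pics/top0.png")[165:260,220:330]
cv2.imwrite("pics/side0c.png",cv2.resize(a,None,fx=6,fy=5.4,interpolation=2) if 0 else cv2.resize(a,None,fx=5,fy=5,interpolation=2))
cv2.imwrite("pics/top0c.png",cv2.resize(b,None,fx=6,fy=6,interpolation=2))
E
```

```text
(no output)
```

View pics/side0c.png

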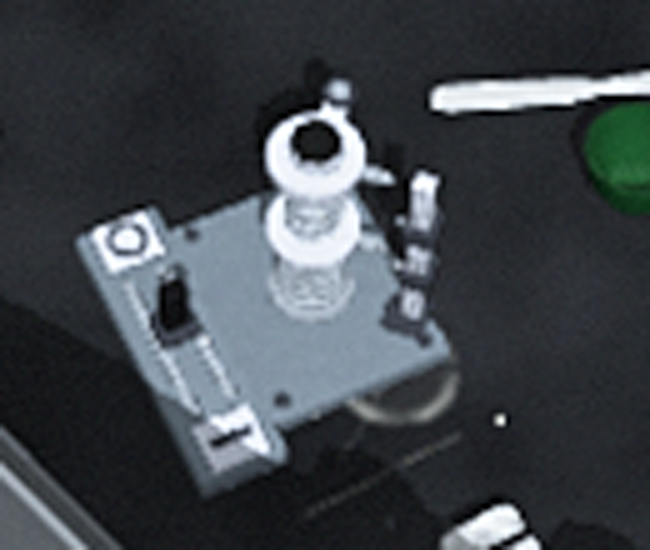

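View pics/top0c.png

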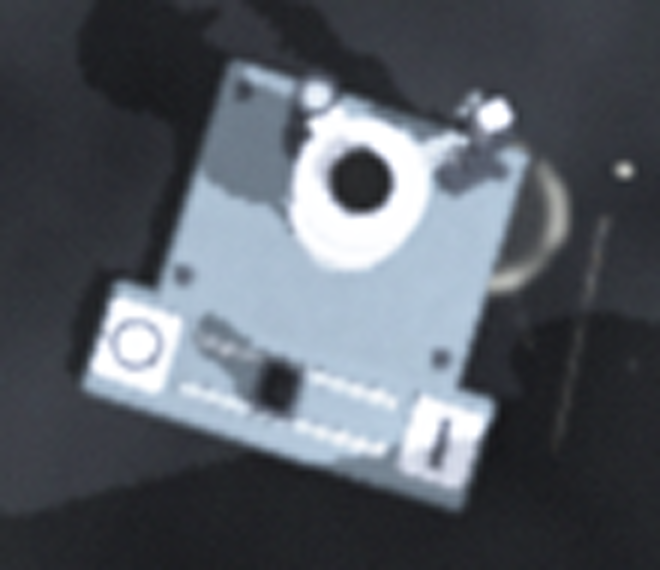

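```bash
cat > h.py <<'E'
import numpy as np,cv2
from station import sense,capture
from scipy.optimize import least_squares
CAM={'side':(np.array([[499.6851,0,250.1276],[0,499.6851,194.062],[0,0,1]]),np.array([[0.7256,-0.688,0.0094],[-0.5624,-0.6009,-0.5679],[0.3964,0.4068,-0.823]]),np.array([-0.3341,0.4469,1.2795])),
'top':(np.array([[461.0767,0,255.4037],[0,461.0767,188.5469],[0,0,1]]),np.array([[0.0036,-1,0.0033],[-0.9917,-0.004,-0.1285],[0.1285,-0.0028,-0.9917]]),np.array([0.131,0.5888,1.2646]))}
def proj(X,c):
    K,R,t=CAM[c] if isinstance(c,str) else c
    p=K@(R@np.asarray(X)+t); return p[:2]/p[2]
def wcam(c,s):
    T=np.eye(4);T[:3,:3]=s['eef_rot'];T[:3,3]=s['tcp_pos']
    M=np.linalg.inv(T@c['tool_from_camera']); return (c['K'],M[:3,:3],M[:3,3])
def tri(obs): # [(cam,uv)]
    f=lambda X:np.concatenate([proj(X,c)-uv for c,uv in obs])
    return least_squares(f,[.55,0,.1])
E
python3 - <<'E'
from h import *
T=lambda u,v:(np.array([u,v])+.5)/6-.5+[220,165]
S=lambda u,v:(np.array([u,v])+.5)/5-.5+[195,165]
P={'boss':([0,0,.172],T(360,181),S(316,142)),'col':([.03,.03,.166],T(318,95),S(338,92)),'upr':([.045,-.045,.164],T(493,115),S(425,182)),
'ring':([-.088,.075,.022],T(134,343),S(127,240)),'bar':([-.088,-.075,.022],T(441,444),S(230,437)),'tab':([-.088,None,.07],T(280,385),S(172,282))}
for k,(m,t,s) in P.items():
    r=tri([('top',t),('side',s)]); print(k,r.x.round(4),r.fun.round(1))
def W(q,m): 
    c,s=np.cos(q[2]),np.sin(q[2]); return np.array([q[0]+c*m[0]-s*m[1],q[1]+s*m[0]+c*m[1],m[2]])
def f(q):
    o=[]
    for k,(m,t,s) in P.items():
        m=[m[0],q[3],m[2]] if m[1] is None else m
        X=W(q,m); o+=[proj(X,'top')-t,proj(X,'side')-s]
    return np.concatenate(o)
r=least_squares(f,[.55,0,-.3,0]);print(r.x,np.degrees(r.x[2]),r.fun.round(1))
for k,(m,t,s) in P.items(): print(k,W(r.x,[m[0],m[1] if m[1] is not None else r.x[3],m[2]]).round(4))
E
```

```text
boss [0.5561 0.0721 0.1651] [-0.  0.  0. -0.]
col [0.5928 0.0902 0.1602] [-0.2  0.3  0.4 -0.1]
upr [0.5855 0.0148 0.1576] [-0.   0.1  0.1 -0. ]
ring [0.4956 0.1714 0.0147] [-0.   0.1  0.1 -0. ]
bar [0.448  0.0265 0.0188] [-0.1  0.2  0.2 -0. ]
tab [0.4736 0.1036 0.0707] [-0.1  0.1  0.1 -0. ]
[ 0.55455473  0.07064517 -0.31411686  0.00639636] -17.997570403882587 [ 0.7  0.3  0.  -0.8 -0.   0.2  0.4 -1.1  0.5  0.5 -0.1 -0.7  0.7  0.5
  0.1 -0.6 -0.   0.3  0.1 -0.5 -0.2  0.4 -0.2  0.2]
boss [0.5546 0.0706 0.172 ]
col [0.5924 0.0899 0.166 ]
upr [0.5834 0.0139 0.164 ]
ring [0.494  0.1692 0.022 ]
bar [0.4477 0.0265 0.022 ]
tab [0.4728 0.1039 0.07  ]
```

drive_tool --commands "-30 -55 0 0 0; -60 -110 0 0 0; -80 -157 0 0 0; -80 -190 -38 0 0; -80 -220 -72 0 0; -80 -249 -104 0 0; -80 -280 -150 0 0; -80 -312 -198 0 0; -80 -345 -246 -0.1 0; -80 -376 -294 -0.2 0; -80 -405 -340 -0.3 0; -80 -435 -385 -0.377 0; -80 -458 -427 -0.377 0; -80 -458 -427 -0.377 0; -80 -458 -427 -0.377 0"

```text
clock: 2.02
tcp_pos: [0.4496, 0.0002, 0.3019]
eef_rot: [[-0.001, 0.643, -0.765], [0.001, -0.765, -0.643], [-1.0, -0.002, 0.0]]
wrist_force: [-0.6, -0.6, -0.0]
gripper_width: 0.0006
```

```bash
python3 - <<'E'
from h import *
s=sense();c=capture("wrist"); print(s['clock'],s['tcp_pos'],s['eef_rot'].round(4).tolist(),s['wrist_force'],s['gripper_width'])
cv2.imwrite("pics/w1.png",c["color"][:,:,::-1])
E
```

```text
2.025 [4.49626794e-01 1.94763988e-04 3.01870815e-01] [[-0.0013, 0.6435, -0.7654], [0.0011, -0.7654, -0.6435], [-1.0, -0.0017, 0.0003]] [-0.61352061 -0.61136365 -0.01343326] 0.0005783447777438354
```

View pics/w1.png

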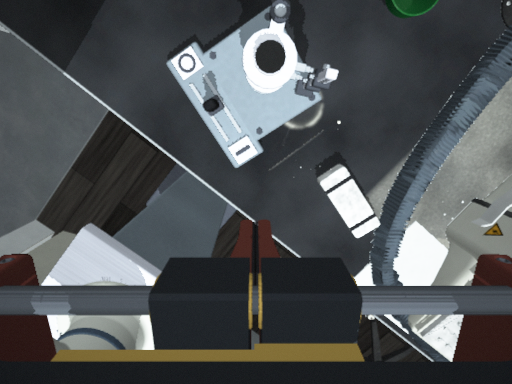

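drive_tool --commands "0 4 -60 0 0; 10 8 -120 0 0; 25 12 -180 0 0; 42 13 -196 0 0; 42 13 -196 0 0; 42 13 -196 0 0"

```text
clock: 2.82
tcp_pos: [0.6073, 0.1143, 0.2623]
eef_rot: [[0.002, 0.641, -0.767], [0.001, -0.767, -0.641], [-1.0, 0.0, -0.002]]
wrist_force: [0.8, 0.2, 0.2]
gripper_width: 0.0006
```

```bash
cat > snap.py <<'E'
import sys,pickle
from h import *
tag=sys.argv[1]; n=int(sys.argv[2])
s=sense();print(s['clock'],s['tcp_pos'].round(4),s['wrist_force'].round(2))
out={'s':s}
for nm in ("wrist","side"):
    cs=[capture(nm) for _ in range(n)]
    im=np.mean([c["color"].astype(float) for c in cs],0); out[nm]={**cs[0],'color':im}
pickle.dump(out,open(f"{tag}.pkl","wb"))
cv2.imwrite(f"pics/w{tag}.png",out['wrist']['color'][:,:,::-1])
a=out['side']['color'][170:250,235:300,::-1]
cv2.imwrite(f"pics/s{tag}.png",cv2.resize(a,None,fx=7,fy=7,interpolation=2))
E
python3 snap.py v2 3
```

```text
2.825 [0.6073 0.1143 0.2623] [0.81 0.22 0.24][ WARN:0@12.960] global loadsave.cpp:1063 imwrite_ Unsupported depth image for selected encoder is fallbacked to CV_8U.
```

View pics/wv2.png

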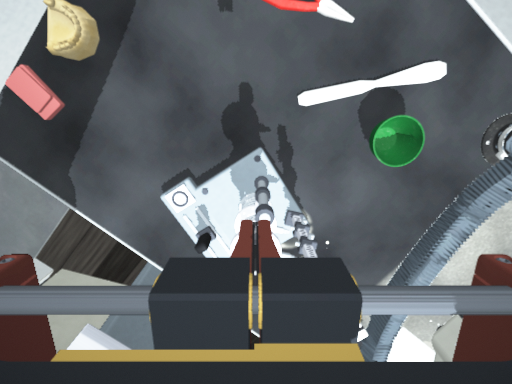

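View pics/sv2.png

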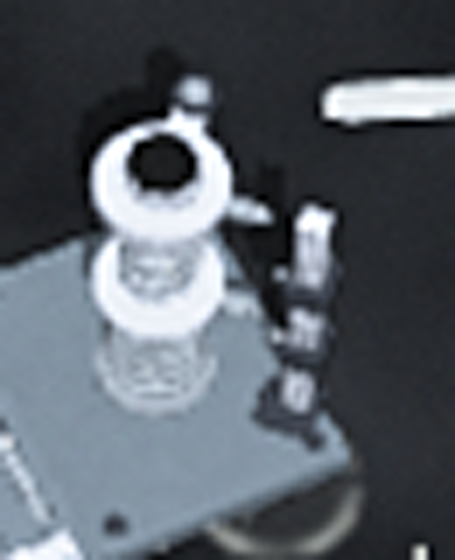

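```bash
cat > wc.py <<'E'
import sys,pickle
from h import *
tag=sys.argv[1]; x,y,w,h,f=map(int,sys.argv[2:])
o=pickle.load(open(tag+".pkl","rb")); a=o['wrist']['color'][y:y+h,x:x+w,::-1]
cv2.imwrite(f"pics/wc{tag}_{x}.png",cv2.resize(a,None,fx=f,fy=f,interpolation=2).clip(0,255).astype(np.uint8))
E
python3 wc.py v2 230 170 110 95 7
```

```text
(no output)
```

View pics/wcv2_230.png

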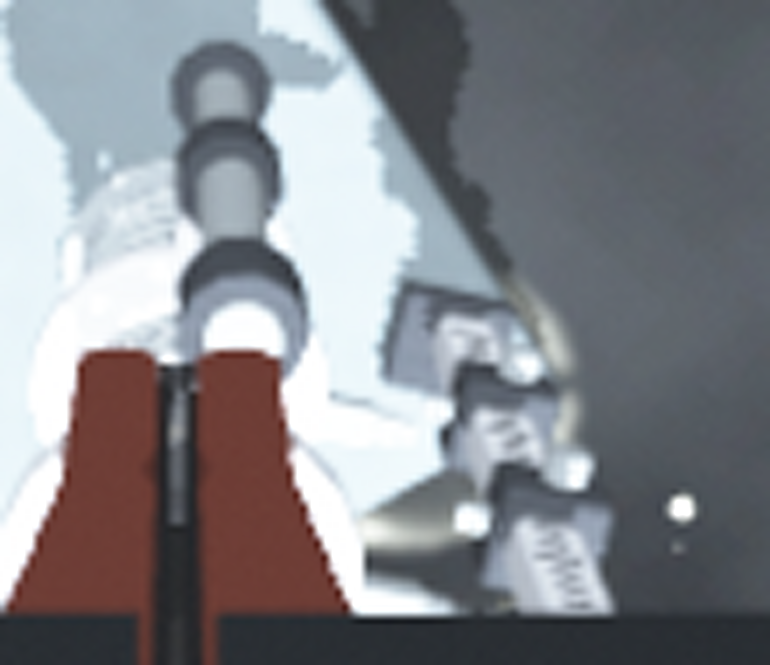

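drive_tool --commands "0 0 34 0 0; 0 0 68 0 0; 25 0 68 0 0; 50 0 68 0 0; 50 0 68 0 0; 50 0 68 0 0"

```text
clock: 3.88
tcp_pos: [0.5559, 0.0718, 0.2128]
eef_rot: [[0.003, 0.642, -0.766], [0.001, -0.766, -0.642], [-1.0, 0.001, -0.003]]
wrist_force: [-1.2, -0.2, -0.2]
gripper_width: 0.0002
```

```bash
python3 snap.py v3 4 2>/dev/null; python3 wc.py v3 190 130 150 110 5
```

```text
3.875 [0.5559 0.0718 0.2128] [-1.2  -0.23 -0.21]
```

View pics/wcv3_190.png

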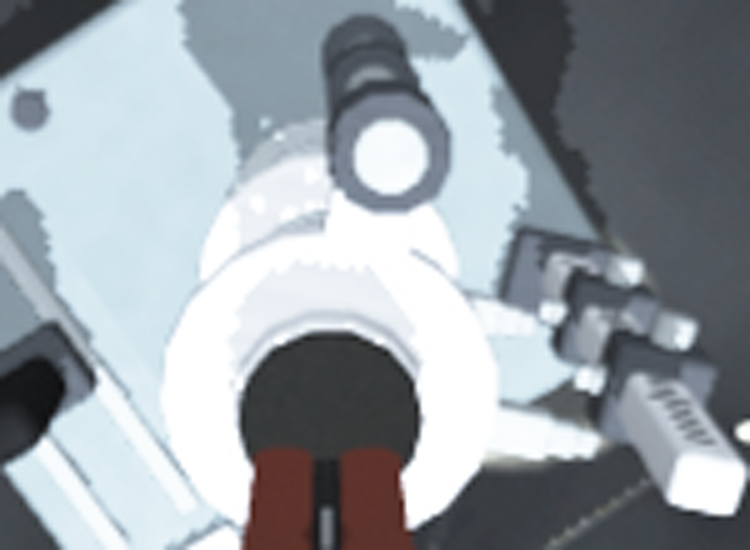

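View pics/sv3.png

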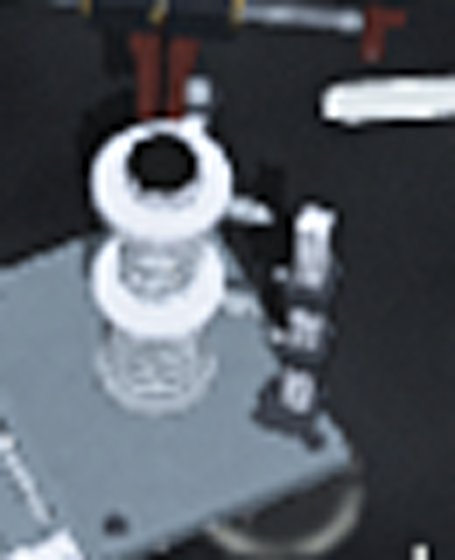

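```bash
python3 - <<'E'
from h import *
import pickle
for t,b in(('v3',(270,165,70,60)),('v2',(270,210,60,48))):
    o=pickle.load(open(t+'.pkl','rb')); x,y,w,h=b
    a=o['wrist']['color'][y:y+h,x:x+w,::-1]; a=(a/255)**1.6*255
    cv2.imwrite(f'pics/z{t}.png',cv2.resize(a,None,fx=10,fy=10,interpolation=2).clip(0,255).astype(np.uint8))
    cam=wcam(o['wrist'],o['s'])
    q=[.55455,.07065,-.3141]
    def W(m):
        c,s=np.cos(q[2]),np.sin(q[2]); return np.array([q[0]+c*m[0]-s*m[1],q[1]+s*m[0]+c*m[1],m[2]])
    for n,m in dict(boss=[0,0,.172],col=[.03,.03,.166],upr=[.045,-.045,.164]).items(): print(t,n,proj(W(m),cam).round(1))
    for r in (.04,.045,.05):
        k=r/2**.5
        print(r,[proj(W([k,-k,z]),cam).round(1).tolist() for z in(.155,.116,.084,.07)])
E
```

```text
v3 boss [253.3 214.8]
v3 col [265.7 161.2]
v3 upr [328.5 227.4]
0.04 [[299.2, 217.5], [293.1, 202.9], [289.3, 193.7], [287.8, 190.2]]
0.045 [[304.9, 218.7], [298.0, 204.0], [293.7, 194.6], [292.0, 191.1]]
0.05 [[310.5, 219.9], [302.9, 205.1], [298.1, 195.6], [296.2, 192.0]]
v2 boss [253.4 258.5]
v2 col [262.8 218.5]
v2 upr [311.8 266.5]
0.04 [[289.3, 257.8], [285.5, 241.6], [283.0, 230.8], [282.0, 226.6]]
0.045 [[293.7, 258.7], [289.5, 242.4], [286.6, 231.5], [285.5, 227.3]]
0.05 [[298.2, 259.6], [293.4, 243.3], [290.2, 232.3], [289.0, 228.1]]
```

View pics/zv3.png

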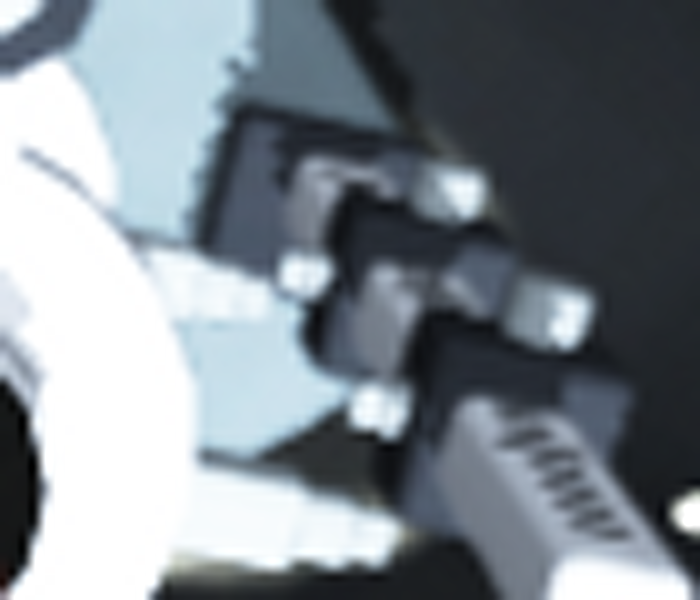

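View pics/zv2.png

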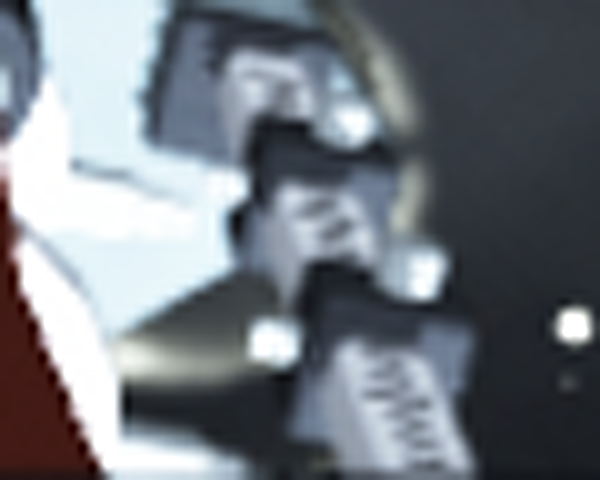

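drive_tool --commands "8 0 0 0 0; 13 0 0 0 0; 17 0 0 0 0; 22 0 0 0 0; 28 0 0 0 0; 34 0 0 0 0; 40 0 0 0 0; 43 0 0 0 0; 43 0 0 0 0; 43 0 0 0 0"

```text
clock: 5.52
tcp_pos: [0.556, 0.0719, 0.1694]
eef_rot: [[0.003, 0.642, -0.766], [0.001, -0.766, -0.642], [-1.0, 0.001, -0.003]]
wrist_force: [-2.0, -0.1, 2.8]
gripper_width: 0.0005
```

```bash
python3 snap.py v4 2 2>/dev/null; python3 - <<'E'
from h import *
import pickle
for t,b in(('v4',(260,150,80,80)),):
    o=pickle.load(open(t+'.pkl','rb')); x,y,w,h=b
    a=o['wrist']['color'][y:y+h,x:x+w,::-1]; a=(a/255)**1.6*255
    cv2.imwrite(f'pics/z{t}.png',cv2.resize(a,None,fx=7,fy=7,interpolation=2).clip(0,255).astype(np.uint8))
E
```

```text
5.525 [0.556  0.0719 0.1694] [-1.96 -0.12  2.8 ]
```

View pics/zv4.png

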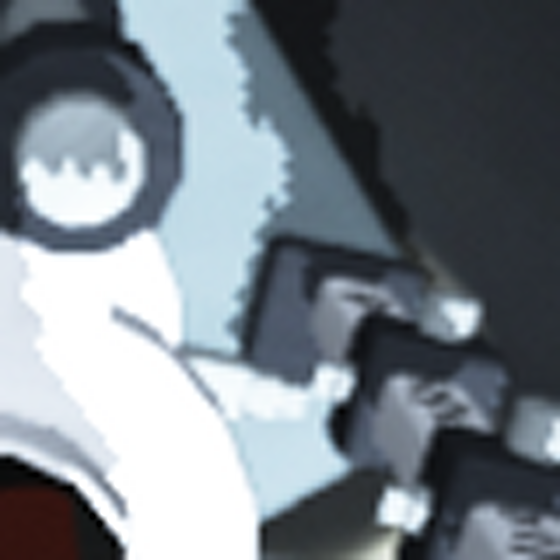

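View pics/sv4.png

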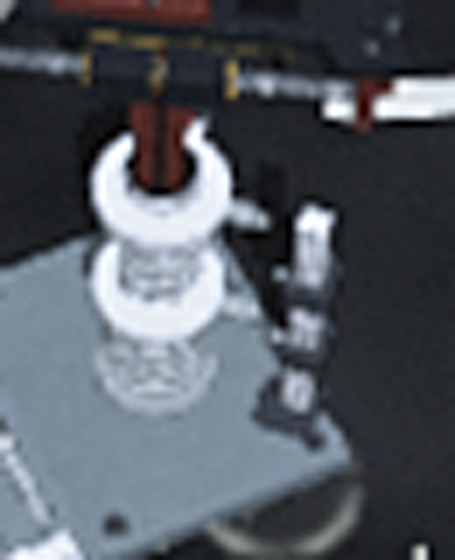

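```bash
python3 - <<'E'
from h import *
import pickle
o=pickle.load(open('v4.pkl','rb')); s=o['s']
for d in (0,.019,.025): 
  X=s['tcp_pos']+s['eef_rot'][:,0]*d
  print(d,((proj(X,'side')-[235,170]+.5)*7-.5).round(0))
q=[.55455,.07065]
for z in(.172,.169,.16,.144,.133): print(z,((proj([*q,z],'side')-[235,170]+.5)*7-.5).round(0))
E
python3 wc.py v4 160 110 190 150 4
```

```text
0 [163. 158.]
0.019 [162. 185.]
0.025 [162. 194.]
0.172 [163. 159.]
0.169 [162. 163.]
0.16 [162. 176.]
0.144 [161. 198.]
0.133 [160. 213.]
```

View pics/wcv4_160.png

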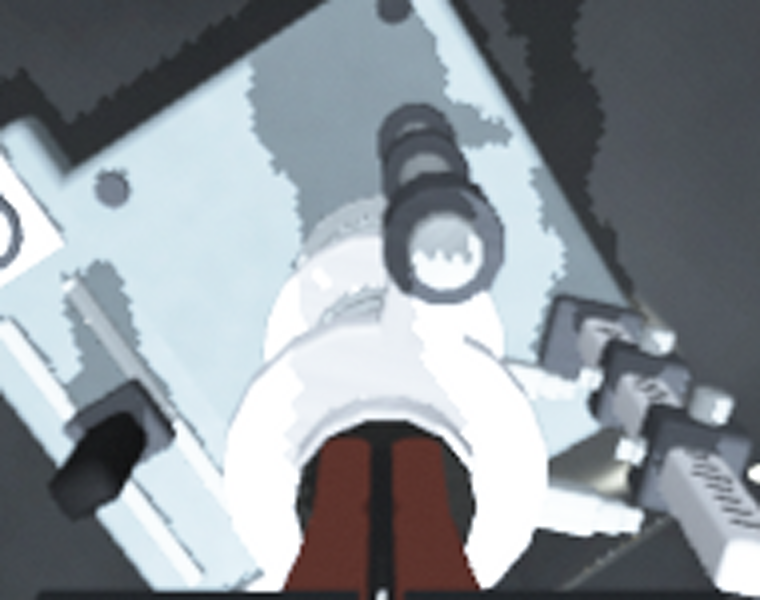

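```bash
cat > zz.py <<'E'
from h import *
import pickle
def ray(cam,uv,z):
    K,R,t=cam; C=-R.T@t; d=R.T@np.linalg.inv(K)@[*uv,1]; return C+d*(z-C[2])/d[2]
def load(t): 
    o=pickle.load(open(t+'.pkl','rb')); return o,wcam(o['wrist'],o['s'])
E
python3 - <<'E'
from zz import *
o3,c3=load('v3');o4,c4=load('v4')
P=dict(cap=((310,217.5),.155,(320,241)),load=((304.5,205.5),.116,(317.5,222.5)),mid=((298,195),.084,(304.5,207.5)),ref=((297.5,192),.069,(308,204.5)))
for k,(a,z,b) in P.items():
    X=ray(c3,a,z); print(k,X.round(4),'stay->',proj(X,c4).round(1),'obs',b, 'tri',tri([(c3,a),(c4,b)]).x.round(4))
    print([ (zz,proj([X[0],X[1],zz],c4).round(1).tolist()) for zz in (z-.01,z-.02,z-.03)])
E
```

```text
cap [0.5786 0.0279 0.155 ] stay-> [321.8 240.4] obs (320, 241) tri [0.5776 0.0276 0.1534]
[(0.145, [318.6, 234.3]), (0.135, [315.8, 228.8]), (0.125, [313.2, 223.7])]
load [0.5779 0.0246 0.116 ] stay-> [313.4 222.5] obs (317.5, 222.5) tri [0.5824 0.0316 0.1365]
[(0.10600000000000001, [311.1, 218.1]), (0.096, [308.9, 214.0]), (0.08600000000000001, [306.9, 210.2])]
mid [0.5777 0.0266 0.084 ] stay-> [304.8 208.3] obs (304.5, 207.5) tri [0.5757 0.0214 0.0677]
[(0.07400000000000001, [303.1, 204.9]), (0.064, [301.4, 201.7]), (0.054000000000000006, [299.9, 198.8])]
ref [0.5781 0.0247 0.069 ] stay-> [303.9 204.2] obs (308, 204.5) tri [0.5842 0.0356 0.1059]
[(0.059000000000000004, [302.3, 201.1]), (0.049, [300.7, 198.2]), (0.03900000000000001, [299.3, 195.5])]
```

drive_tool --commands "5 0 0 0 0; 10 0 0 0 0; 15 0 0 0 0; 20 0 0 0 0; 25 0 0 0 0; 28 0 0 0 0; 28 0 0 0 0; 28 0 0 0 0"

```text
clock: 6.72
tcp_pos: [0.5563, 0.0719, 0.1428]
eef_rot: [[0.004, 0.642, -0.766], [0.001, -0.766, -0.642], [-1.0, 0.002, -0.004]]
wrist_force: [-3.8, -0.1, 11.1]
gripper_width: 0.0001
```

```bash
python3 snap.py v5 3 2>/dev/null; python3 wc.py v5 280 140 100 100 6
```

```text
6.725 [0.5563 0.0719 0.1428] [-3.8  -0.07 11.14]
```

View pics/wcv5_280.png

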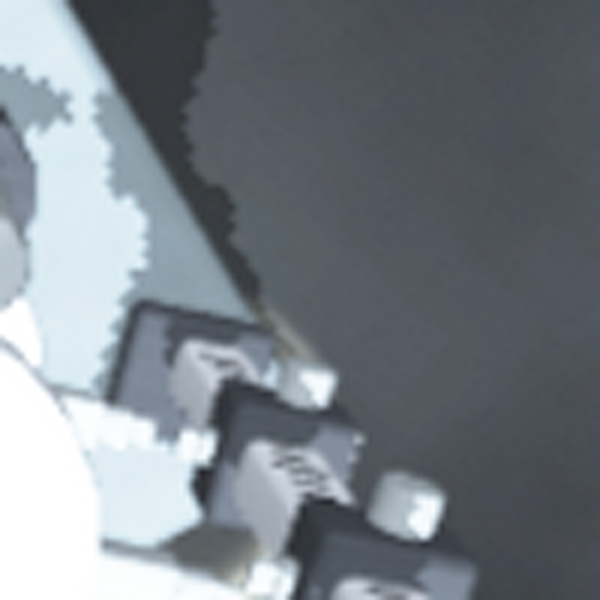

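View pics/sv5.png

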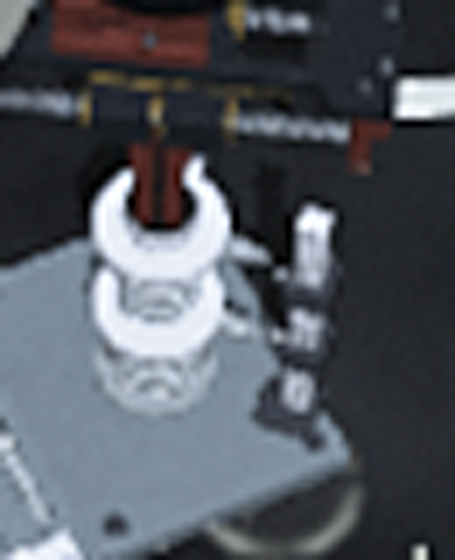

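drive_tool --commands "3 0 0 0 0; 6 0 0 0 0; 7 0 0 0 0; 7 0 0 0 0; 7 0 0 0 0"

```text
clock: 7.65
tcp_pos: [0.5564, 0.0719, 0.1379]
eef_rot: [[0.006, 0.642, -0.766], [0.001, -0.766, -0.642], [-1.0, 0.003, -0.006]]
wrist_force: [-5.2, -1.2, 13.3]
gripper_width: 0.0002
```

```bash
python3 snap.py v6 4 2>/dev/null; cat >z.py <<'E'
import sys
from zz import *
t=sys.argv[1];x,y,w,h,f=map(int,sys.argv[2:7])
o,c=load(t); a=o['wrist']['color'][y:y+h,x:x+w,::-1]; a=(a/255)**1.6*255
cv2.imwrite(f'pics/z{t}.png',cv2.resize(a,None,fx=f,fy=f,interpolation=2).clip(0,255).astype(np.uint8))
E
python3 z.py v6 280 180 70 75 10
```

```text
7.65 [0.5564 0.0719 0.1379] [-5.17 -1.16 13.3 ]
```

View pics/zv6.png

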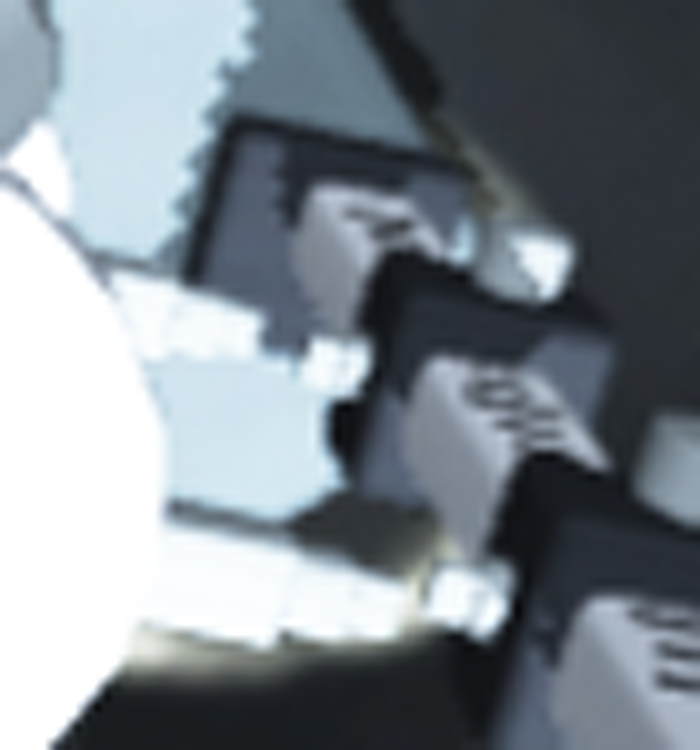

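View pics/sv6.png

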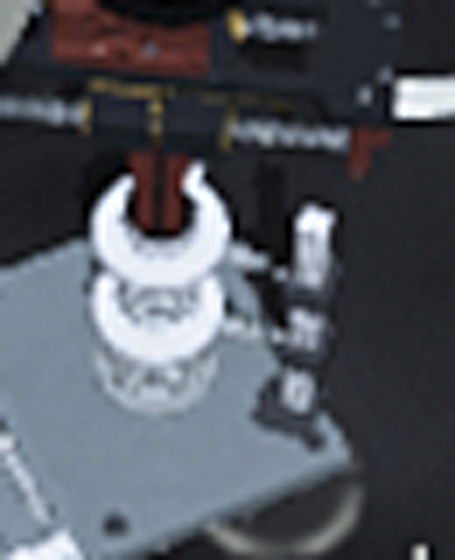

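```bash
python3 - <<'E'
from zz import *
o3,c3=load('v3');o6,c6=load('v6');o2,c2=load('v2')
cap=ray(c3,(309.5,218),.155); mid=ray(c3,(297.5,195.5),.084)
L=tri([(c3,(304.8,205.8)),(c6,(322.6,239)),(c2,(294.8,244.2))]); Rf=tri([(c3,(297.8,192.3)),(c6,(310.3,215.3)),(c2,(291.5,229))])
print('cap',cap,'mid',mid,'L',L.x,L.fun.round(1),'ref',Rf.x,Rf.fun.round(1))
for z in(.125,.12,.116,.112):print('cap',z,proj([*cap[:2],z],c6).round(1),'radial mark +4', proj([cap[0]+.004*np.cos(-1.1),cap[1]+.004*np.sin(-1.1),z],c6).round(1))
for z in(.075,.07,.065,.06):print('mid',z,proj([*mid[:2],z],c6).round(1),'+4', proj([mid[0]+.004*np.cos(-1.1),mid[1]+.004*np.sin(-1.1),z],c6).round(1))
E
```

```text
cap [0.57796609 0.02795302 0.155     ] mid [0.57694416 0.02667052 0.084     ] L [0.57827572 0.02444379 0.11649367] [ 0.1 -0.3 -0.2  0.5  0.2 -0.5] ref [0.57847883 0.02370989 0.06827847] [ 0.5 -0.2  0.1  0.8 -0.8 -1. ]
cap 0.125 [321.3 242.3] radial mark +4 [326.8 243.5]
cap 0.12 [319.7 239.1] radial mark +4 [325.  240.3]
cap 0.116 [318.4 236.7] radial mark +4 [323.7 237.8]
cap 0.112 [317.2 234.4] radial mark +4 [322.4 235.5]
mid 0.075 [308.2 218.1] +4 [312.6 219.1]
mid 0.07 [307.2 216. ] +4 [311.5 217. ]
mid 0.065 [306.2 214.1] +4 [310.4 215. ]
mid 0.06 [305.2 212.1] +4 [309.4 213.1]
```

drive_tool --commands "3 0 0 0 0; 4.5 0 0 0 0; 5.5 0 0 0 0; 5.5 0 0 0 0; 5.5 0 0 0 0"

```text
clock: 8.68
tcp_pos: [0.5564, 0.0719, 0.1347]
eef_rot: [[0.008, 0.642, -0.766], [0.001, -0.766, -0.642], [-1.0, 0.004, -0.007]]
wrist_force: [-5.7, -0.9, 13.9]
gripper_width: 0.0001
```

```bash
python3 snap.py v7 4 2>/dev/null;python3 z.py v7 280 180 70 75 10
```

```text
8.675 [0.5564 0.0719 0.1347] [-5.67 -0.85 13.92]
```

View pics/zv7.png

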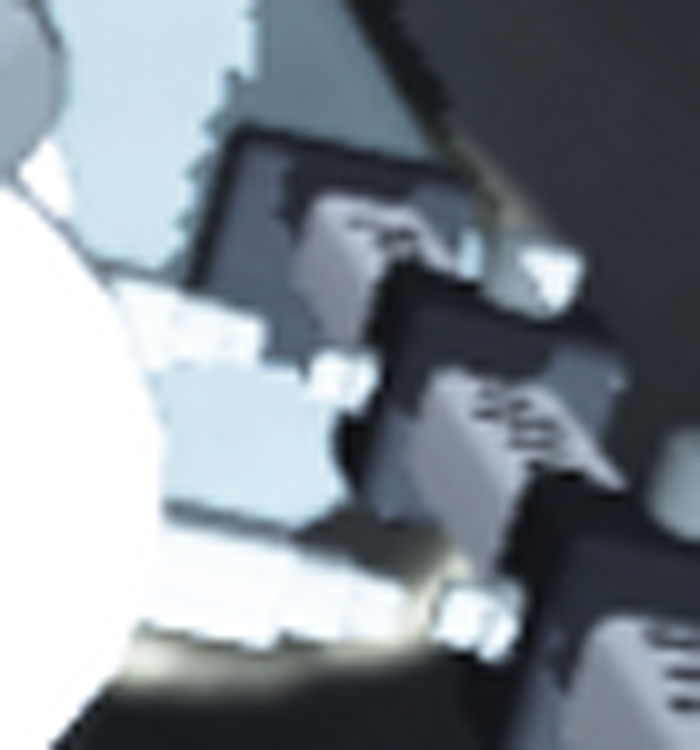

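View pics/sv7.png

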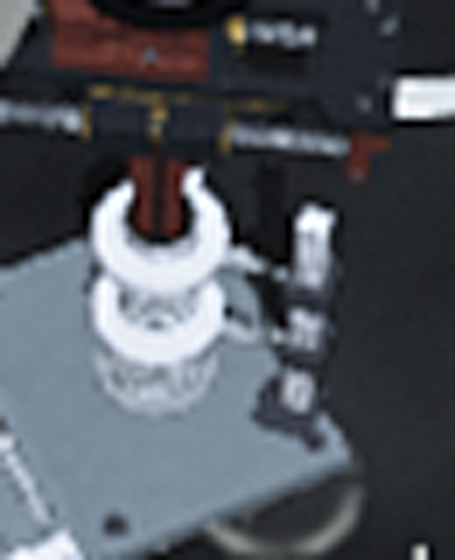

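```bash
python3 - <<'E'
from zz import *
o3,c3=load('v3');o7,c7=load('v7')
cap=ray(c3,(309.5,218),.155); mid=ray(c3,(297.5,195.5),.084)
u=np.array([np.cos(-1.1),np.sin(-1.1),0])
for z in(.12,.118,.116,.114):
  X=np.array([*cap[:2],z]);print('cap',z,proj(X,c7).round(1),'-20',proj(X-.012*u,c7).round(1),'mark at .116',proj(np.array([*cap[:2],.116])+.004*u,c7).round(1))
for z in(.075,.07,.065,.06):
  X=np.array([*mid[:2],z]);print('mid',z,proj(X,c7).round(1),'+4', proj(X+.004*u,c7).round(1))
a=o7['wrist']['color'][225:250,295:337,::-1]; a=(a/255)**2.5*255
cv2.imwrite('pics/zz7.png',cv2.resize(a,None,fx=18,fy=18,interpolation=2).clip(0,255).astype(np.uint8))
a=o7['wrist']['color'][203:228,287:325,::-1]; a=(a/255)**2.5*255
cv2.imwrite('pics/zm7.png',cv2.resize(a,None,fx=18,fy=18,interpolation=2).clip(0,255).astype(np.uint8))
E
```

```text
cap 0.12 [320.6 241.2] -20 [304.2 237.7] mark at .116 [324.7 239.9]
cap 0.118 [320.  239.9] -20 [303.7 236.5] mark at .116 [324.7 239.9]
cap 0.116 [319.3 238.7] -20 [303.2 235.3] mark at .116 [324.7 239.9]
cap 0.114 [318.7 237.5] -20 [302.8 234.1] mark at .116 [324.7 239.9]
mid 0.075 [308.8 219.6] +4 [313.3 220.6]
mid 0.07 [307.7 217.5] +4 [312.1 218.4]
mid 0.065 [306.7 215.5] +4 [311.  216.4]
mid 0.06 [305.7 213.5] +4 [309.9 214.4]
```

View pics/zz7.png

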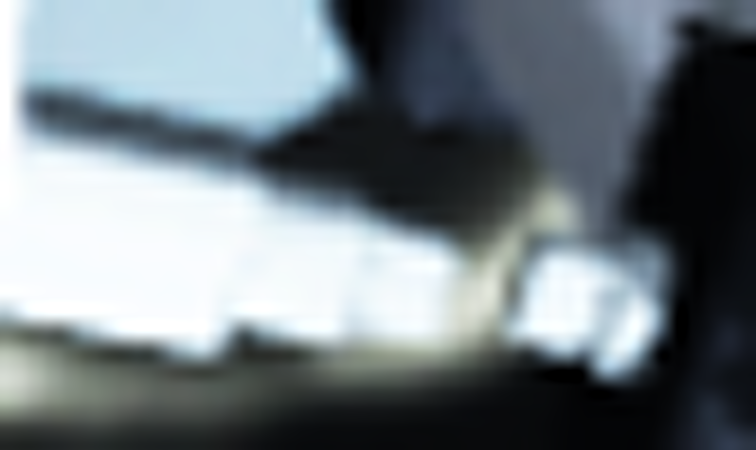

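View pics/zm7.png

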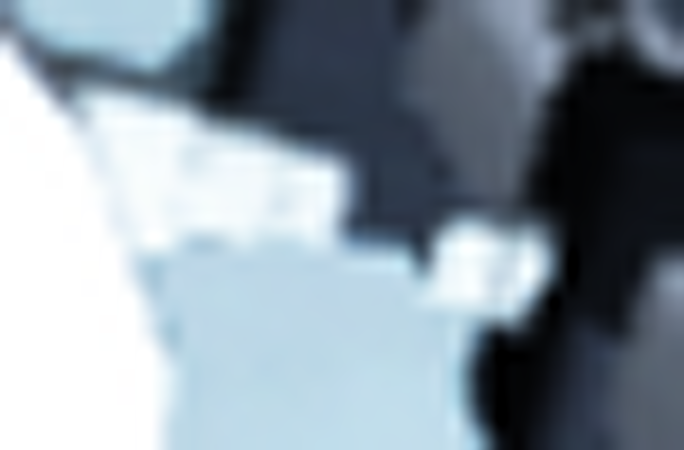

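drive_tool --commands "2 0 0 0 0; 3.2 0 0 0 0; 3.2 0 0 0 0; 3.2 0 0 0 0"

```text
clock: 9.57
tcp_pos: [0.5564, 0.0719, 0.1338]
eef_rot: [[0.009, 0.642, -0.766], [0.002, -0.766, -0.642], [-1.0, 0.005, -0.008]]
wrist_force: [-6.0, -0.5, 14.1]
gripper_width: 0.0006
```

```bash
python3 snap.py v8 4 2>/dev/null; python3 - <<'E'
from zz import *
o7,c7=load('v8')
for n,(y,h,x,w) in dict(zz=(225,30,295,42),zm=(203,28,287,40)).items():
  a=o7['wrist']['color'][y:y+h,x:x+w,::-1]; a=(a/255)**2.5*255
  cv2.imwrite(f'pics/{n}8.png',cv2.resize(a,None,fx=18,fy=18,interpolation=2).clip(0,255).astype(np.uint8))
a=o7['side']['color'][195:235,255:290,::-1]
cv2.imwrite('pics/ss8.png',cv2.resize(a,None,fx=14,fy=14,interpolation=2).clip(0,255).astype(np.uint8))
E
```

```text
9.575 [0.5564 0.0719 0.1338] [-6.04 -0.46 14.08]
```

View pics/zz8.png

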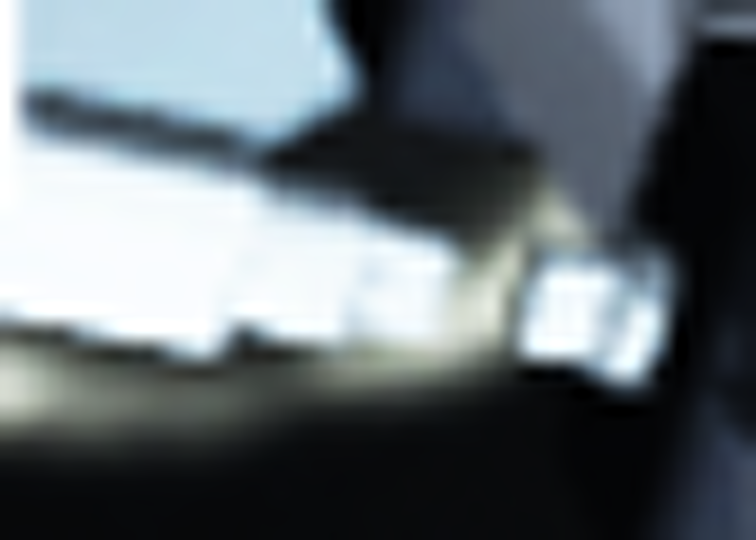

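View pics/zm8.png

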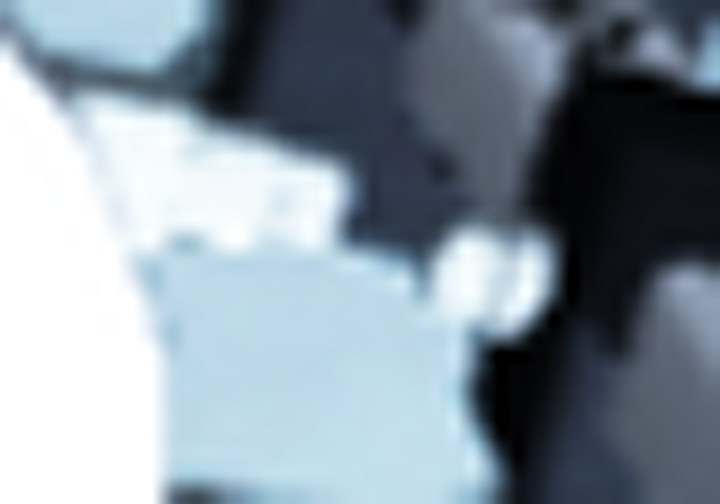

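View pics/ss8.png

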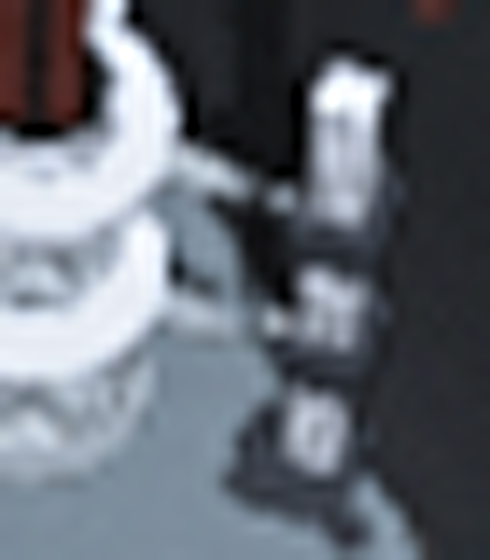

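drive_tool --commands "2.8 0 0 0 0; 2.8 0 0 0 0; 2.8 0 0 0 0; 2.8 0 0 0 0; 2.8 0 0 0 0; 2.8 0 0 0 0; 2.8 0 0 0 0; 2.8 0 0 0 0; 2.8 0 0 0 0; 2.8 0 0 0 0; 2.8 0 0 0 0; 2.8 0 0 0 0; 2.8 0 0 0 0; 2.8 0 0 0 0; 2.8 0 0 0 0; 2.8 0 0 0 0; 2.8 0 0 0 0; 2.8 0 0 0 0"

```text
clock: 12.22
tcp_pos: [0.5564, 0.0719, 0.1334]
eef_rot: [[0.011, 0.642, -0.766], [0.002, -0.766, -0.642], [-1.0, 0.006, -0.01]]
wrist_force: [-5.9, -0.7, 13.8]
gripper_width: 0.0003
```

```bash
python3 snap.py v9 4 2>/dev/null; python3 - <<'E'
from zz import *
o7,c7=load('v9')
out=[]
for n,(y,h,x,w) in dict(zz=(225,30,295,42),zm=(203,30,287,42)).items():
  a=o7['wrist']['color'][y:y+h,x:x+w,::-1]; a=(a/255)**2.5*255
  out.append(cv2.resize(a,None,fx=9,fy=9,interpolation=2))
cv2.imwrite(f'pics/z9.png',np.hstack(out).clip(0,255).astype(np.uint8))
a=o7['side']['color'][195:235,255:290,::-1]
cv2.imwrite('pics/ss9.png',cv2.resize(a,None,fx=14,fy=14,interpolation=2).clip(0,255).astype(np.uint8))
E
```

```text
12.225 [0.5564 0.0719 0.1334] [-5.85 -0.71 13.83]
```

View pics/z9.png

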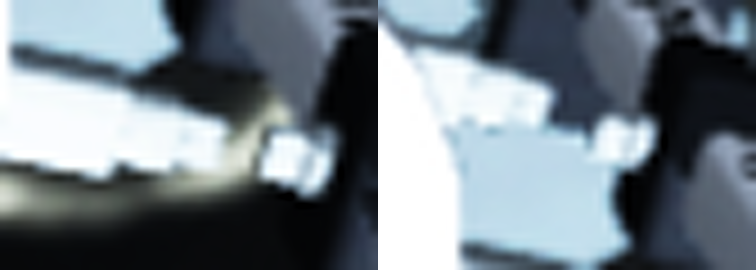

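View pics/ss9.png

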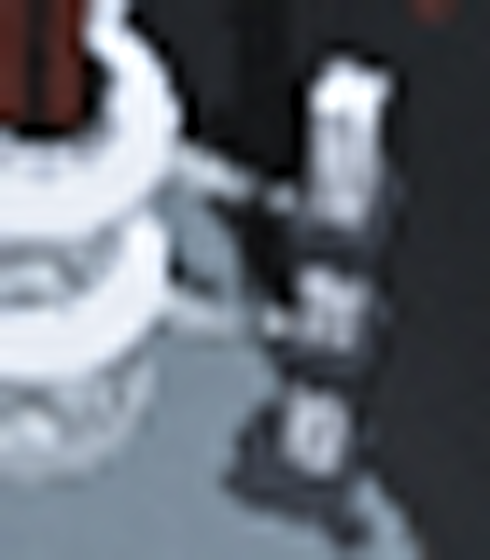

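drive_tool --commands "-8 0 0 0 0; -18 0 0 0 0; -30 0 0 0 0; -45 0 0 0 0; -70 0 0 0 0; -95 0 0 0 0; -95 0 0 0 0; -95 0 0 0 0"

```text
clock: 13.62
tcp_pos: [0.5551, 0.0717, 0.2268]
eef_rot: [[0.009, 0.642, -0.766], [0.001, -0.766, -0.642], [-1.0, 0.005, -0.008]]
wrist_force: [0.1, -0.2, -0.2]
gripper_width: 0.0005
```

```bash
python3 snap.py v10 1 2>/dev/null; python3 -c "
from station import sense;s=sense();print(s['joints'].round(3),s['eef_rot'].round(3).tolist())"
```

```text
13.625 [0.5551 0.0717 0.2268] [ 0.1  -0.19 -0.16]
[ 6.700e-02 -2.500e-02  1.342e+00  1.000e-03  1.816e+00  9.410e-01] [[0.008, 0.642, -0.766], [0.001, -0.766, -0.642], [-1.0, 0.004, -0.007]]
```

View pics/wv10.png

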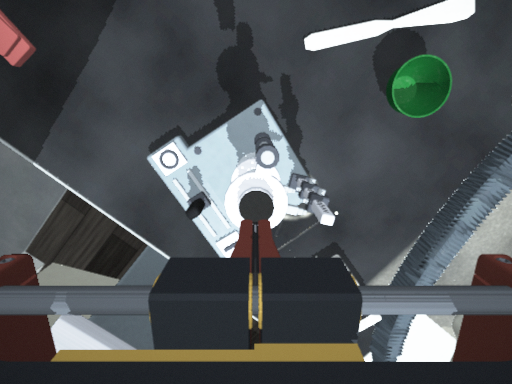

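View pics/sv10.png

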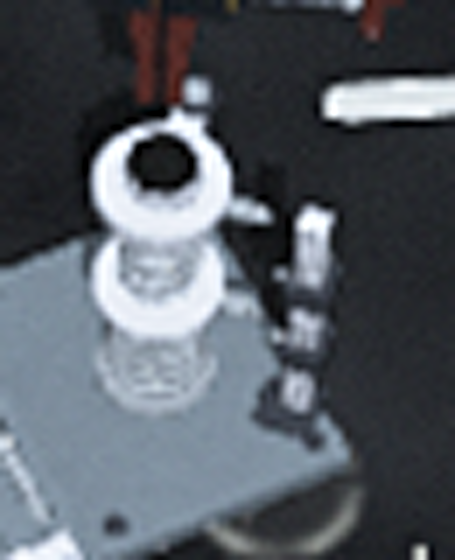

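drive_tool --commands "-5 -40 2 -0.18 0; -5 -80 5 -0.36 0; 0 -99 6 -0.54 0; 0 -99 6 -0.72 0; 0 -99 6 -0.9 0; 0 -99 6 -1.08 0; 0 -99 6 -1.26 0; 0 -99 6 -1.44 0; 0 -99 6 -1.62 0; 0 -99 6 -1.8 0; 0 -99 6 -1.98 0; 0 -99 6 -2.13 0; 0 -99 6 -2.13 0; 0 -99 6 -2.13 0; 0 -99 6 -2.13 0"

```text
clock: 15.6
tcp_pos: [0.4866, 0.1437, 0.2257]
eef_rot: [[0.008, 0.31, 0.951], [0.001, 0.951, -0.31], [-1.0, 0.004, 0.007]]
wrist_force: [-0.5, -0.7, -0.2]
gripper_width: 0.0004
```

```bash
python3 snap.py v11 1 2>/dev/null; python3 wc.py v11 156 120 200 150 4
```

```text
15.6 [0.4866 0.1437 0.2257] [-0.46 -0.72 -0.19]
```

View pics/wcv11_156.png

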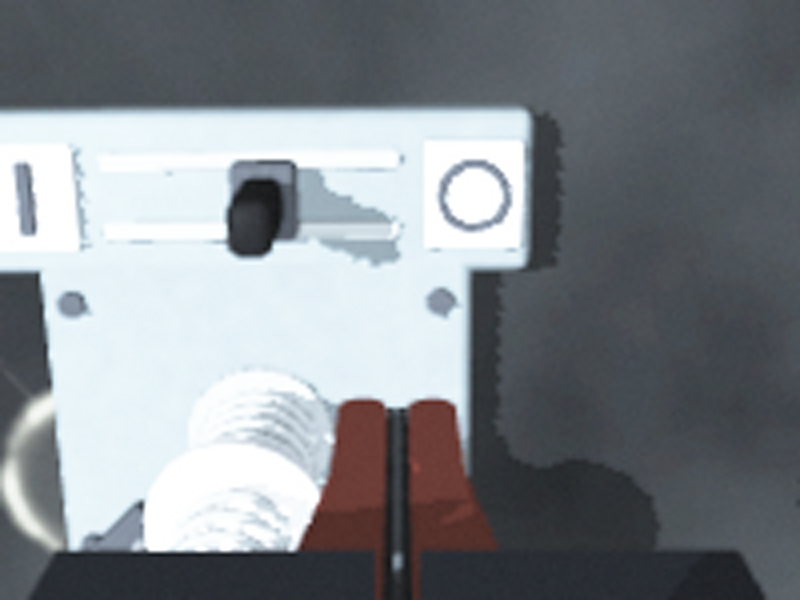

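```bash
python3 - <<'E'
from zz import *
o,c=load('v11'); s=o['s']
f=lambda u,v:(u/4+156-.4,v/4+120-.4)
for n,p,z in(('tabtop',(254,230),.07),('ring',(475,195),.022),('bar',(25,198),.022)):
    X=ray(c,f(*p),z); print(n,X.round(4),'tool',(s['eef_rot'].T@(X-s['tcp_pos'])).round(4))
E
```

```text
tabtop [0.4746 0.1033 0.07  ] tool [ 1.555e-01 -4.270e-02 -1.000e-04]
ring [0.4956 0.1684 0.022 ] tool [ 0.2038  0.0256 -0.0006]
bar [0.4495 0.0247 0.022 ] tool [ 2.032e-01 -1.254e-01  2.000e-04]
```

drive_tool --commands "40 0 0 0 0; 80 0 0 0 0; 120 0 0 0 0; 145 0 0 0 0; 160 0 0 0 0; 170 0 0 0 0; 170 0 0 0 0; 170 0 0 0 0"

```text
clock: 16.7
tcp_pos: [0.4887, 0.1441, 0.0571]
eef_rot: [[0.01, 0.31, 0.951], [0.002, 0.951, -0.31], [-1.0, 0.005, 0.009]]
wrist_force: [-0.6, 0.1, -0.2]
gripper_width: 0.0006
```

```bash
python3 snap.py v12 1 2>/dev/null; python3 - <<'E'
import cv2
from zz import *
o,c=load('v12')
a=o['side']['color'][165:275,195:325,::-1]
cv2.imwrite("pics/s12.png",cv2.resize(a,None,fx=5,fy=5,interpolation=2))
E
```

```text
16.7 [0.4887 0.1441 0.0571] [-0.62  0.07 -0.24][ WARN:0@0.786] global loadsave.cpp:1063 imwrite_ Unsupported depth image for selected encoder is fallbacked to CV_8U.
```

View pics/wv12.png

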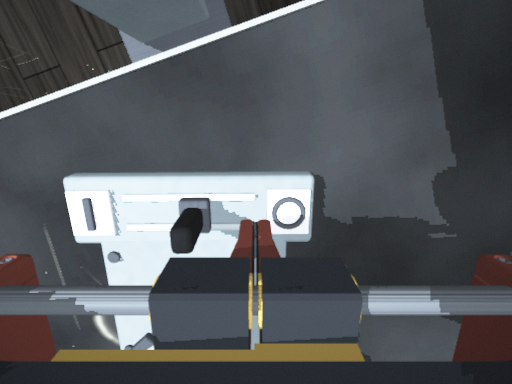

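View pics/s12.png

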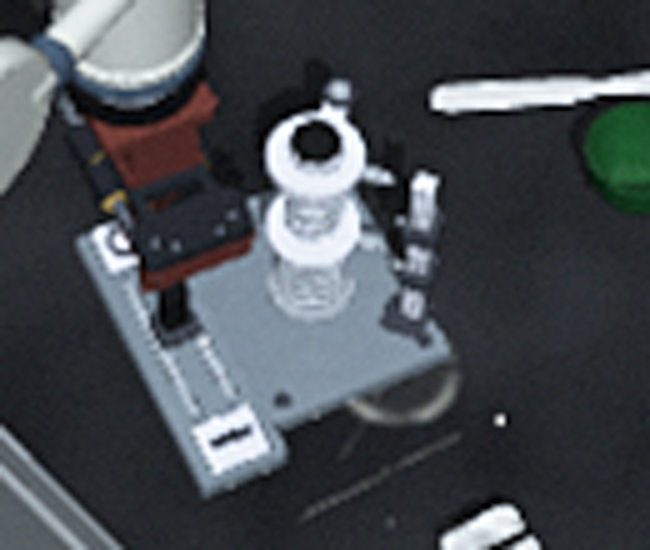

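drive_tool --commands "8 0 -2 0 0; 8 -8 -2 0 0; 8 -14 -2 0 0; 8 -20 -2 0 0; 8 -26 -2 0 0; 8 -32 -2 0 0; 8 -38 -2 0 0; 8 -44 -2 0 0; 8 -50 -2 0 0; 8 -56 -2 0 0; 8 -61 -2 0 0; 8 -65 -2 0 0; 8 -65 -2 0 0; 8 -65 -2 0 0"

```text
clock: 18.55
tcp_pos: [0.4664, 0.0827, 0.0483]
eef_rot: [[0.009, 0.31, 0.951], [0.001, 0.951, -0.31], [-1.0, 0.004, 0.008]]
wrist_force: [-0.2, 0.1, 1.3]
gripper_width: 0.0005
```

```bash
python3 snap.py v13 1 2>/dev/null
```

```text
18.55 [0.4664 0.0827 0.0483] [-0.19  0.09  1.3 ]
```

View pics/wv13.png

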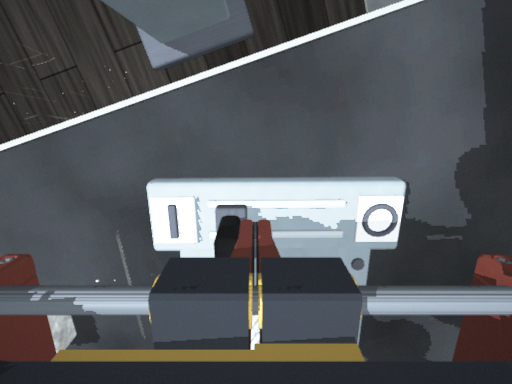

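Tab is moving with the finger (block at u≈232, bar badge at u≈173). I'll push on to the stop.

drive_tool --commands "0 -4 0 0 0; 0 -7 0 0 0; 0 -10 0 0 0; 0 -10 0 0 0; 0 -10 0 0 0"

```text
clock: 19.27
tcp_pos: [0.4639, 0.0748, 0.0485]
eef_rot: [[0.011, 0.309, 0.951], [0.005, 0.951, -0.309], [-1.0, 0.008, 0.009]]
wrist_force: [4.0, 7.9, -0.6]
gripper_width: 0.0006
```

```bash
python3 snap.py v14 1 2>/dev/null
```

```text
19.275 [0.4639 0.0748 0.0485] [ 3.98  7.9  -0.64]
```

View pics/wv14.png

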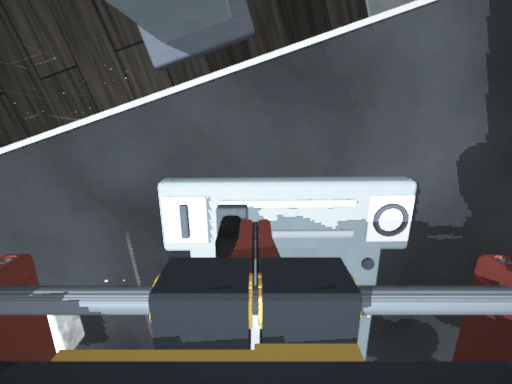

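drive_tool --commands "0 6 0 0 0; 0 15 0 0 0; 0 20 0 0 0; -40 20 0 0 0; -90 20 0 0 0; -140 20 -30 0 0; -180 20 -60 0 0; -180 20 -60 0 0; -180 20 -60 0 0"

```text
clock: 20.5
tcp_pos: [0.4112, 0.1116, 0.2273]
eef_rot: [[0.01, 0.309, 0.951], [0.004, 0.951, -0.309], [-1.0, 0.007, 0.009]]
wrist_force: [-0.1, 0.1, -1.2]
gripper_width: 0.0008
```

```bash
python3 snap.py v15 1 2>/dev/null;  python3 wc.py v15 156 100 200 150 4; python3 - <<'E'
from h import *
c=capture('top'); cv2.imwrite('pics/top15.png',c['color'][:,:,::-1])
a=capture('side')['color'][165:275,195:325,::-1]
cv2.imwrite("pics/s15.png",cv2.resize(a,None,fx=5,fy=5,interpolation=2))
E
```

```text
20.5 [0.4112 0.1116 0.2273] [-0.08  0.08 -1.17]
```

View pics/wcv15_156.png

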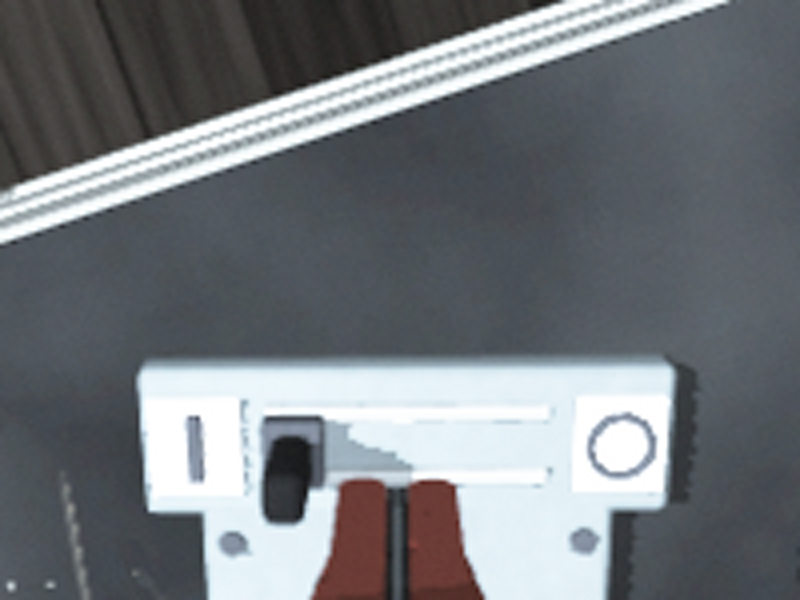

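View pics/s15.png

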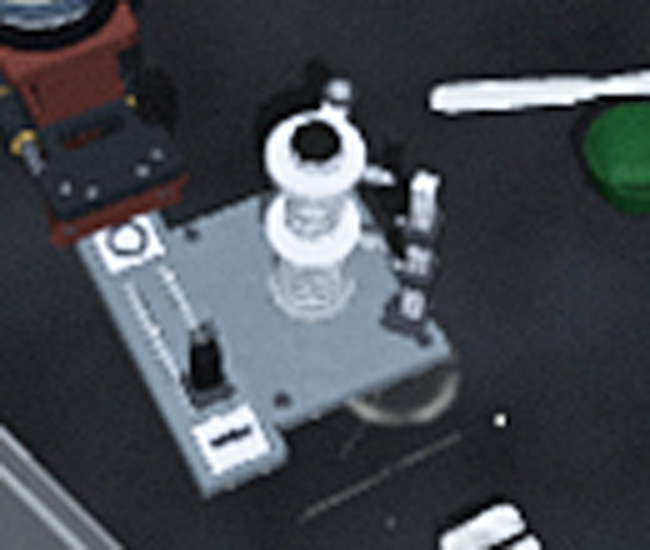

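View pics/top15.png

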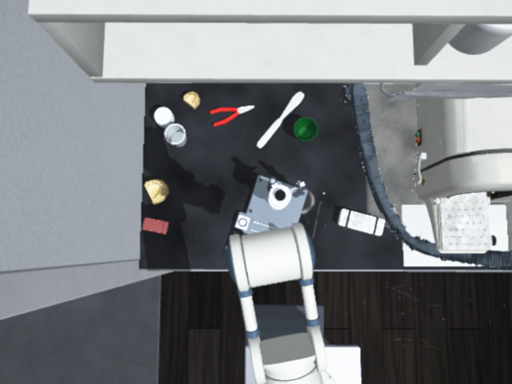

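```bash
python3 -c "
from station import sign_off;print(sign_off())"
```

```text
the job is handed in; nothing more can be done
None
```

The spring tested weak, so I pushed the tab to the bar badge and handed the job in at about 20.6 s.

**Press:** I pressed the cap with closed fingers in small steps. Tool height and force (about 14 N) put the cap about 39 mm down. The wrist and side views put its pointer level with the load mark or up to about 1 mm above it. I held it there for just over two seconds, with about three seconds before that within 1.5 mm of the same height.

**Verdict:** Both the wrist and side cameras showed the middle pointer about 4–6 mm below the reference mark (roughly 68 mm above the bench).

**After the press:** I released the cap, and the pictures showed it fully up. I then pushed the tab to the stop on the tester's −y side. Contact there read about 9 N, well above the tab's sliding friction.

**Last checks:** From the image the tab is at about −40 mm. The cap is up, the gripper is clear of everything, and the bystanders are where they were.

**What disagreed:**
- With the gripper closed, the fingertips were level with the TCP rather than 25 mm ahead of it. I went by the images and force instead.
- The side and top cameras, triangulated together, read tall features about 6 mm too low.
- A sideways wrist force of about 6 N built up during the press.

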